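# Unbolt the specimen box against its spring catch

## Task

Unbolt the grey specimen box without grasping anything: press the long spring catch down with one fingertip and keep it down while the other fingertip pushes the bolt by its upright finger plate all the way to the right of the box, as far as it goes. Then let go of both and draw back, so that the catch springs up and holds the bolt open and the lid lifts by itself. Leave the bottles, dish and cases round the box where they stand.

Things in the scene. Friction and masses are not known exactly. Their poses are not given: they have to be found in the camera images.
- specimen_box: Grey steel box fixed to the bench, 178 mm deep (x), 174 mm wide (y), ledge (top face) 50 mm above the bench. Origin: on the bench under it; x to its back (lid), y to its left, z up; turned up to 25 degrees. On the front ledge, parallel to y: catch bar 74 mm in front of the origin, bolt 20 mm in front. Tall microscopes stand some 0.4 m left and 0.5 m right of it: come from above and in front.
- bolt (a joint): Flat steel bolt, 20 mm wide, top 10 mm above the ledge, sliding along the box's y: 0 = home (its left tip over the tongue of the lid), grows as it is drawn to the box's right (-y), stop at 0.038 m. Friction about 1.2 N. Teeth every 12 mm on its near edge: with the catch up it can only play by about 2 mm and is blocked at rest near 0.001, 0.013, 0.025 and 0.037 m.
- finger_plate (a point): Upright steel finger plate on the bolt, 28 mm along x, 7 mm thick along y, rising from 10 mm to 46 mm above the ledge; moves with the bolt. The point is on its middle plane, 36 mm above the ledge (86 mm above the bench), 10 mm under its top edge. Two low staples over the bolt, 36 mm to its left and 64 mm to its right at home, reach 14 mm above the ledge.
- catch (a joint): Spring safety catch: 0 = up (its tooth blocks the bolt), grows as it is pressed straight down, stop at 0.011 m. The bolt is free from about 0.0055 m on; aim for 0.008 or more. The spring pushes back with about 2.5 N when up and 5.3 N at the stop, and lifts the catch again when let go, if its tooth stands at a gap of the bolt's teeth.
- catch_top (a point): Middle of the top face of the catch, a rounded steel bar 110 mm long (along the box's y) and 18 mm wide (x); its top is 28 mm above the ledge (78 mm above the bench) when up, 17 mm at the stop. A fingertip can slide along its whole length while pressing. Moves down with the catch. Its middle lies 3 mm to the right (-y) of the finger plate at home.
- lid (a joint): Lid of the box, hinged along its back edge: 0 = shut, held down by the bolt over its tongue; its spring lifts it to 0.14 rad (8 degrees, front edge up 11 mm) by itself once the bolt is drawn about 28 mm.
- oil_bottle_mid (a point): Bystander beside the box, loose: small amber bottle with a black cap, 25 mm across, 57 mm tall. The point is its centre, half-way up.
- dye_bottle_mid (a point): Bystander beside the box, loose: dark green bottle with a screw lid, 33 mm across, 88 mm tall. The point is its centre, half-way up.
- coverslip_box_mid (a point): Bystander beside the box, loose: small white box, 35x57x21 mm, lying flat. The point is its centre, half-way up.
- slide_mailer_mid (a point): Bystander beside the box, loose: flat pale plastic slide case, 34x90x13 mm. The point is its centre, half-way up.
- petri_dish_mid (a point): Bystander beside the box, loose: round clear dish, 57 mm across, 14 mm tall. The point is its centre, half-way up.

How it is judged:
On the way, in this order (a step that is already met when the one before it is completed fails the run):
1. the catch is held down while the bolt is still home (value of joint catch above 0.0055 m and value of joint bolt below 0.006 m), for 0.1 s.
2. the bolt is half drawn, with the catch still down (value of joint catch above 0.0045 m and value of joint bolt above 0.018 m), for 0.02 s.
At the end, for the whole second after the job is handed in: The bolt is drawn at least 34.5 mm and at rest, the catch is up again (within 2 mm), the lid has lifted (over 0.1 rad), and each of the five loose bystanders is within 30 mm of where it stood (value of joint bolt above 0.0345 m and value of joint catch below 0.002 m and value of joint lid above 0.1 rad and distance of each of oil_bottle_mid, dye_bottle_mid, coverslip_box_mid, slide_mailer_mid, petri_dish_mid from where it was at the start of the episode below 0.03 m and velocity of joint bolt below 0.005 m/s); the robot touches nothing.
It fails at once if the catch is let up while the bolt is part-way (between 6 and 30 mm) (value of joint catch below 0.003 m and value of joint bolt between 0.006 and 0.03 m).
It fails at once if one of the loose bystanders is knocked away, carried or lifted (moved over 30 mm) (distance of any of oil_bottle_mid, dye_bottle_mid, coverslip_box_mid, slide_mailer_mid, petri_dish_mid from where it was at the start of the episode above 0.03 m).
It also fails if it takes over 45 s, if anything falls off the work surface, if the arm or the gripper's body presses on something with over 40 N, if the wrist force passes 120 N, or if a joint passes its speed limit or range.

## Robot

A 6-joint arm with a two-finger parallel gripper is mounted at the origin on a cart in front of the work surface, level with it; the furniture and walls round the work are solid. World frame = base frame: x ahead of the robot, y to its left, z up, the work surface at z = 0. Lengths are in m, angles in rad, forces in N, time in s.
With the tool pointing down it reaches from about 0.35 to 0.975 m from the base axis. Payload 4.9 kg.
Tool frame: the origin (TCP) lies at the very end of the fingers, on their centre line; the grasp point (between the pads) lies 19 mm behind it; z points along the fingers, y is the line along which they close (so a half turn about z gives the same grasp; the last joint's range is limited). The gripper opens to 85 mm and grips with 20 to 120 N. Pads are 22 mm wide; open, the fingers measure 114 mm over their backs; the gripper's body (76 mm by 85 mm) begins 54 mm behind the grasp point. The pads swing forward as they close: fully open they stand 13 mm farther back than shut.
Start: joints at [1.206, 0.053, 1.613, -0, 1.476, -0.119], TCP at [0.152, 0.606, 0.206] pointing down, gripper open.
Joint ranges: [-3.01, 3.01], [-1.01, 2.22], [0.06, 2.58], [-1.02, 4.17], [0.09, 2.62], [-3.14, 3.14]. Speed limits (rad/s): [2.57, 2.57, 3.14, 3.14, 3.14, 3.14].

## Interface

Orientations are given as a rotation vector (axis times angle).
In Python, from station import get_obs, get_image, finish_job gives the robot as it stands. The module is installed in compiled form; this text tells all that it offers.
- The arm moves only by the tool carry_out, never from a script. Its argument "rows" is a list of rows, each a list of 7 numbers: the turn, a rotation vector about the tool's x, y, z as a fraction of full scale, then the shift along the tool's x, y, z as a fraction of full scale, then the closure, from -1 (fully open) to 1 (shut). A call has 1 to 5 rows; each row is the pose to reach, as a shift and turn from the pose commanded when the call began, along the tool's axes at that moment, turning the shorter way round; what a row does not reach only later rows make up. Full scale, the value 1, is 300 mm for a shift and pi rad for a turn. A row lasts 1/10 s, in which the tool goes at most 50 mm and 8.59 degrees, less where a joint would pass 70% of its speed; a pose out of reach is approached as far as the arm can. A call with a number of a shift or a turn outside -1 to 1 is refused whole. A call with a gripper value outside its range is refused whole. The fingers move at their own pace and stop on an object; "force" is the grip in N (left out, the last holds). Time passes only in rows, so rows that repeat a pose let the fingers close. It gives the time, the measured TCP pose, the force, the opening and the grip force at its end, in the units of the state.
- get_obs(): the state, without advancing time (a new reading comes with each control period).
- get_image(name): name is "scene" or "top" or "wrist"; returns a dict with "img" (400x640x3 uint8, blue, green, red), "mtx" (3x3 intrinsics, pixels), "R" (3x3) and "t" (3): a world point X has camera coordinates R X + t. Camera axes: x right, y down, z forward; pixel columns grow to the right and rows downward; lengths in m; the calibration is good to about 2 mm. A picture is of the moment at which its call begins. There is no depth.
- finish_job(): hands the job in; it is judged then, once.
The state is a dict: "t": time; "q": joint angles; "dq": joint speeds; "effort": joint torques, N m; "tool_pos": TCP position; "tool_rot": TCP orientation; "contact_force": force on the tool from outside, world axes, zero at the start; "wrist_torque": the same for the moment, N m; "opening": finger opening in m; "grip_force": force on a finger pad.
Only numpy, scipy, OpenCV 4.12 (cv2) and the standard library are available. Lean on these libraries where they do the work, as an engineer would, in place of code of your own. Each camera call takes 0.05 s, during which the arm holds its last target. There are 200 camera calls.

## Working session

There is one attempt and no reset: what is moved stays moved. The work goes in short steps, Python scripts to look and compute and a tool call to move; the robot and the scene stay as the last step left them, time stands still between calls to the robot, and variables do not carry over. Pictures are saved under pics/ and viewed, at most 10 in all, crops included, and the job is handed in when it is done.

Besides the shell and the picture viewer there is one more tool, called after "Request:" in YAML: its name, and indented under it one key for each argument. carry_out: Moves the arm, as the interface text tells. Shift numbers are shares of 300 mm and turn numbers shares of pi rad, none past 1 either way. Its arguments: {"type":"object","properties":{"rows":{"type":"array"},"force":{"type":"number"}},"required":["rows"]}

```bash
mkdir -p pics; python3 - <<'E'
from station import *
import cv2,numpy as np,pickle
d={}
for n in("scene","top"):
    d[n]=get_image(n); cv2.imwrite(f"pics/{n}0.png",d[n]["img"])
    print(n,d[n]["mtx"].round(1).tolist(),(-d[n]["R"].T@d[n]["t"]).round(3))
pickle.dump(d,open("d0.pkl","wb"))
o=get_obs();print(o["t"],o["tool_pos"],o["tool_rot"],o["opening"])
E
```

```text
scene [[423.0, 0.0, 319.6], [0.0, 423.0, 195.5], [0.0, 0.0, 1.0]] [0.007 0.55  0.48 ]
top [[482.1, 0.0, 328.7], [0.0, 482.1, 200.8], [0.0, 0.0, 1.0]] [0.418 0.027 1.04 ]
0.1 [0.15185678 0.6056346  0.20496535] [-3.85030684e-01 -3.11743496e+00  2.89319936e-03] 0.08526196897128287
```

View pics/top0.png

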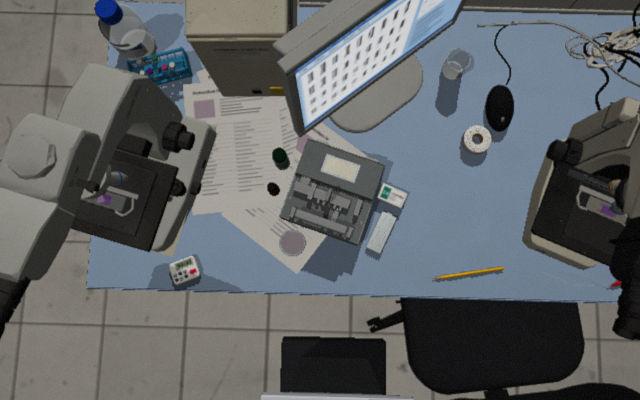

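View pics/scene0.png

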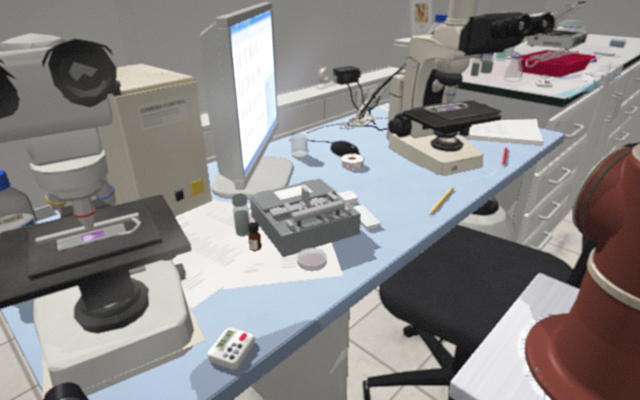

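The top view shows the box at about (332,190), rotated slightly, with the dye and oil bottles at its left, (280,157) and (273,189). The dish is in front at (292,243), and the white cases are to the right at (392,194) and (380,233). Next I'll enlarge both.

```bash
python3 - <<'E'
import cv2,pickle
d=pickle.load(open("d0.pkl","rb"))
a=d["top"]["img"][130:260,260:410]; cv2.imwrite("pics/topc.png",cv2.resize(a,None,fx=5,fy=4.6,interpolation=cv2.INTER_CUBIC) if 0 else cv2.resize(a[:120],None,fx=5,fy=5,interpolation=cv2.INTER_CUBIC))
a=d["scene"]["img"][170:260,240:370]; cv2.imwrite("pics/scc.png",cv2.resize(a,None,fx=6,fy=6,interpolation=cv2.INTER_CUBIC))
E
```

```text
(no output)
```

View pics/topc.png

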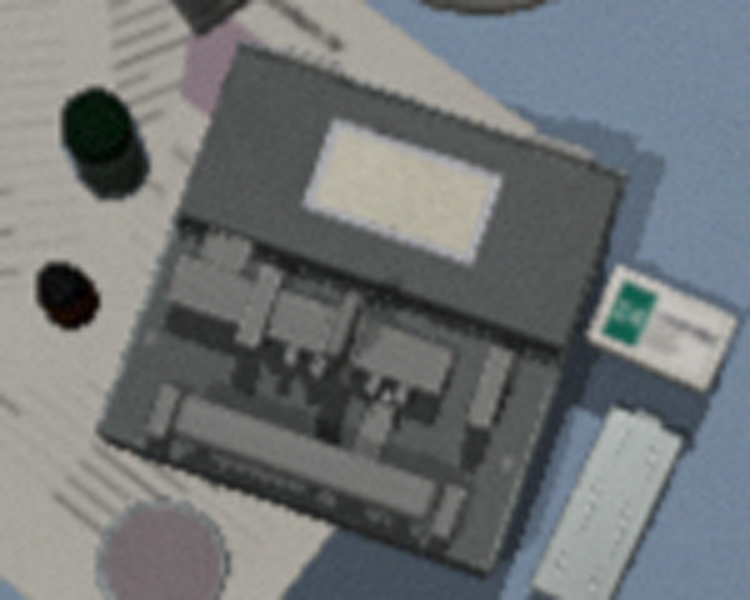

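View pics/scc.png

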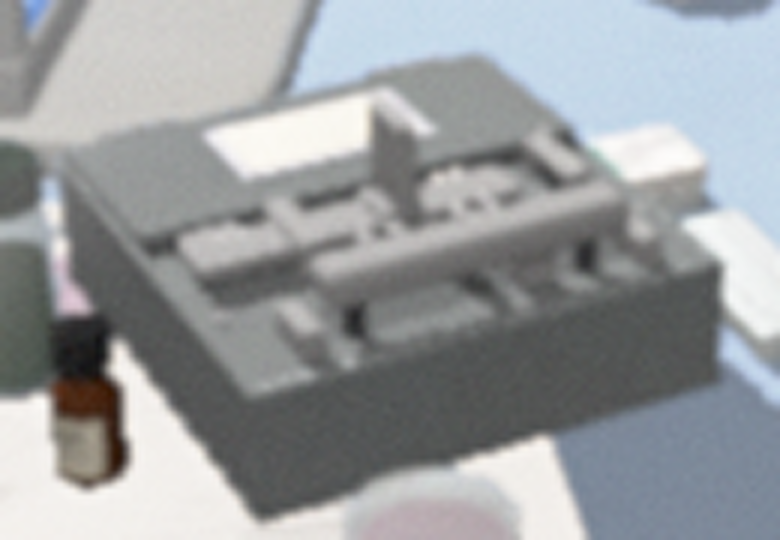

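The top crop shows the box corners at about (240,45), (625,178), (490,572) and (100,435), and the catch bar running from (175,410) to (435,500). The finger plate is edge-on at (352,310). In the scene crop the plate's top is near (392,110) and the catch bar runs from (315,265) to (625,200).

```bash
cat > h.py <<'E'
import numpy as np,pickle
from scipy.optimize import least_squares
def proj(c,X): 
    p=(c["R"]@np.asarray(X).T).T+c["t"]; p=p@c["mtx"].T; return p[:,:2]/p[:,2:]
def ray(c,uv,z):
    C=-c["R"].T@c["t"]; r=c["R"].T@np.linalg.solve(c["mtx"],[uv[0],uv[1],1.]); return C+r*(z-C[2])/r[2]
def box(p,P):
    P=np.asarray(P,float);c,s=np.cos(p[2]),np.sin(p[2]);R=np.array([[c,-s,0],[s,c,0],[0,0,1]])
    return P@R.T+[p[0],p[1],0]
E
python3 - <<'E'
from h import *
d=pickle.load(open("d0.pkl","rb"));T,S=d["top"],d["scene"]
t=lambda x,y:(x/5+260,y/5+130)
s=lambda x,y:(x/6+240,y/6+170)
for n,p,z in[("FL",t(100,435),.05),("FR",t(490,572),.05),("BL",t(240,45),.05),("BR",t(625,178),.05),("barL",t(178,408),.075),("barR",t(437,500),.075),("plate",t(350,310),.09),("oil",t(62,280),.057),("dye",t(98,122),.088),("cov",t(665,330),.021)]:
    print(n,ray(T,p,z).round(4))
obs=[(T,t(100,435),(-.089,.087,.05)),(T,t(490,572),(-.089,-.087,.05)),(S,s(250,398),(-.089,.087,.05)),(S,s(720,268),(-.089,-.087,.05)),(S,s(262,520),(-.089,.087,0)),(S,s(716,380),(-.089,-.087,0))]
f=lambda p:np.concatenate([proj(c,box(p,[X]))[0]-uv for c,uv,X in obs])
r=least_squares(f,[.45,.0,-.3]);p=r.x;print(p.round(4),r.fun.round(1))
np.save("p.npy",p)
# plate y in box frame from top & scene, bar
def inbox(X): c,sn=np.cos(p[2]),np.sin(p[2]);v=X[:2]-p[:2];return np.array([c*v[0]+sn*v[1],-sn*v[0]+c*v[1]])
for n,c,uv,z in[("barL",T,t(178,408),.074),("barR",T,t(437,500),.074),("plateT",T,t(354,300),.094),("plateB",T,t(343,345),.094),("plS top",S,s(372,110),.096),("plS top R",S,s(412,130),.096),("BL",T,t(240,45),.054),("BR",T,t(625,178),.054),("sbarL",S,s(312,270),.072),("sbarR",S,s(628,205),.072)]:
    print(n,inbox(ray(c,uv,z)).round(4))
E
```

```text
FL [0.5146 0.1288 0.05  ]
FR [ 0.4629 -0.0332  0.05  ]
BL [0.6814 0.0767 0.05  ]
BR [ 0.6289 -0.0863  0.05  ]
barL [0.524  0.0953 0.075 ]
barR [ 0.4899 -0.0098  0.075 ]
plate [0.5636 0.0272 0.09  ]
oil [0.5778 0.1465 0.057 ]
dye [0.6377 0.131  0.088 ]
cov [ 0.5694 -0.1076  0.021 ]
[ 0.5726  0.0221 -0.3065] [-1.5  0.3  0.4  0.7 -0.3 -1.1  0.8 -2.5 -1.   0.7  0.5 -0.3]
barL [-0.0684  0.0552]
barR [-0.0691 -0.0555]
plateT [-0.0064  0.0017]
plateB [-0.0249 -0.0001]
plS top [-0.0185  0.0088]
plS top R [-0.0378  0.0037]
BL [0.0863 0.0844]
BR [ 0.0854 -0.0863]
sbarL [-0.0663  0.0541]
sbarR [-0.0787 -0.0548]
```

```bash
cat > go.py <<'E'
# usage: go.py x y z yaw(tool-y direction, rad)  -> row for target pose, tool straight down
import sys,numpy as np
from scipy.spatial.transform import Rotation as Ro
from station import get_obs
x,y,z,w=map(float,sys.argv[1:5]); o=get_obs(); R=Ro.from_rotvec(o["tool_rot"])
ty=np.array([np.cos(w),np.sin(w),0]);tz=np.array([0,0,-1.]);T=Ro.from_matrix(np.c_[np.cross(ty,tz),ty,tz])
print("turn",((R.inv()*T).as_rotvec()/np.pi).round(4),"shift",(R.inv().apply([x,y,z]-np.array(o["tool_pos"]))/.3).round(4))
print("pos",np.round(o["tool_pos"],4),"toolx",R.as_matrix()[:,0].round(3),"tooly",R.as_matrix()[:,1].round(3),"F",np.round(o["contact_force"],2),"open",round(o["opening"],4),"t",o["t"],"q",np.round(o["q"],2))
E
python3 go.py .2 .37 .24 .6
```

```text
turn [-6.000e-04  1.000e-04  2.308e-01] shift [-0.3467 -0.723  -0.1155]
pos [0.1519 0.6056 0.205 ] toolx [-0.97   0.243  0.   ] tooly [ 0.243  0.97  -0.002] F [ 0.49  0.7  -0.14] open 0.0853 t 0.1 q [ 1.21  0.05  1.61  0.    1.48 -0.12]
```

Request:
carry_out:
  rows:
    - [0,0,0.05,-0.07,-0.145,-0.024,0]
    - [0,0,0.1,-0.14,-0.29,-0.048,0]
    - [0,0,0.14,-0.21,-0.435,-0.072,0]
    - [0,0,0.19,-0.28,-0.58,-0.096,0]
    - [0,0,0.23,-0.347,-0.723,-0.1155,0]

```text
t: 0.6
tool_pos: [0.2001, 0.3686, 0.2405]
tool_rot: [1.469, 2.777, -0.001]
contact_force: [0.3, 0.5, 0.8]
opening: 0.0428
grip_force: 0.0
```

```bash
python3 go.py .36 .13 .26 -.1
```

```text
turn [-1.00e-04  2.00e-04  2.22e-01] shift [-0.9573 -0.0068 -0.0646]
pos [0.2001 0.3686 0.2405] toolx [-0.563  0.827 -0.   ] tooly [ 0.827  0.563 -0.   ] F [0.32 0.46 0.78] open 0.0428 t 0.6 q [ 0.9  -0.49  2.02 -0.    1.61  0.3 ]
```

Request:
carry_out:
  rows:
    - [0,0,0.047,-0.16,0,-0.013,0]
    - [0,0,0.094,-0.32,0,-0.026,0]
    - [0,0,0.14,-0.48,0,-0.04,0]
    - [0,0,0.185,-0.64,0,-0.05,0]
    - [0,0,0.22,-0.8,0,-0.06,0]

```text
t: 1.1
tool_pos: [0.3367, 0.171, 0.2587]
tool_rot: [2.323, 2.115, 0.001]
contact_force: [1.1, -0.0, -0.6]
opening: 0.0427
grip_force: 0.0
```

```bash
python3 go.py .48 .05 .24 -.3065
```

```text
turn [ 0.0002 -0.0002  0.0678] shift [-0.3569  0.5131  0.0626]
pos [0.3367 0.171  0.2587] toolx [0.093 0.996 0.   ] tooly [ 0.996 -0.093  0.001] F [ 1.07 -0.02 -0.62] open 0.0427 t 1.1 q [ 0.27 -0.62  2.07  0.    1.69  0.37]
```

Request:
carry_out:
  rows:
    - [0,0,0.02,-0.09,0.128,0.016,0]
    - [0,0,0.04,-0.18,0.256,0.03,0]
    - [0,0,0.06,-0.27,0.384,0.045,0]
    - [0,0,0.068,-0.357,0.513,0.063,0]
    - [0,0,0.068,-0.357,0.513,0.063,0]

```text
t: 1.6
tool_pos: [0.4817, 0.0491, 0.2373]
tool_rot: [-2.534, -1.854, 0.006]
contact_force: [-1.1, -0.2, 0.5]
opening: 0.043
grip_force: 0.0
```

```bash
python3 - <<'E'
from station import *
import cv2,pickle,numpy as np
w=get_image("wrist");t=get_image("top");pickle.dump((w,t),open("d1.pkl","wb"))
cv2.imwrite("pics/w1.png",w["img"]);print(w["mtx"],(-w["R"].T@w["t"]).round(3),w["R"].round(3))
E
python3 go.py .53 .05 .1 -.3065
```

```text
[[358.46091091   0.         316.33427827]
 [  0.         358.46091091 203.59083464]
 [  0.           0.           1.        ]] [0.506 0.128 0.406] [[ 0.953 -0.304 -0.003]
 [-0.287 -0.903  0.321]
 [-0.101 -0.305 -0.947]]
turn [-0.0009  0.0002  0.0008] shift [0.0445 0.1625 0.4617]
pos [0.4799 0.0518 0.2386] toolx [ 0.299  0.954 -0.001] tooly [ 0.954 -0.299 -0.003] F [-0.37 -0.31 -0.81] open 0.0429 t 1.7 q [-0.05 -0.31  1.89  0.    1.57  0.26]
```

View pics/w1.png

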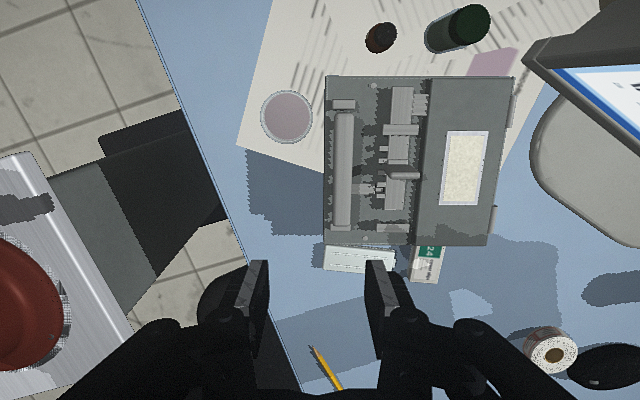

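The wrist view shows the box squarely, with the front edge at column 325, the catch bar at column ~343 (rows 112–230) and the finger plate near (403,176). I'll enlarge it to refine the pose.

```bash
python3 - <<'E'
import cv2,pickle
w,t=pickle.load(open("d1.pkl","rb"))
a=w["img"][65:255,310:525]; cv2.imwrite("pics/w1c.png",cv2.resize(a,None,fx=3,fy=3,interpolation=cv2.INTER_CUBIC))
E
```

```text
(no output)
```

View pics/w1c.png

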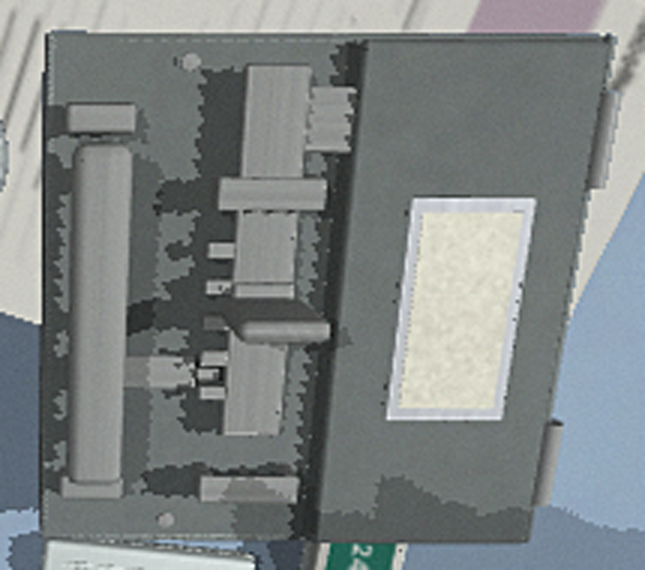

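The crop shows ledge front corners at (48,35) and (42,535). The catch bar runs from (103,143) to (97,482), and the plate's top edge is centred at (287,331).

```bash
python3 - <<'E'
from h import *
w,_=pickle.load(open("d1.pkl","rb"));d=pickle.load(open("d0.pkl","rb"));T=d["top"]
c=lambda x,y:(x/3+310,y/3+65)
t=lambda x,y:(x/5+260,y/5+130)
obs=[(w,c(48,35),(-.089,.087,.05)),(w,c(42,535),(-.089,-.087,.05)),(w,c(103,145),(-.074,.055,.076)),(w,c(97,482),(-.074,-.055,.076)),(T,t(100,435),(-.089,.087,.05)),(T,t(490,572),(-.089,-.087,.05)),(w,c(287,331),(-.02,.003,.096))]
f=lambda p:np.concatenate([proj(k,box(p,[X]))[0]-uv for k,uv,X in obs])
r=least_squares(f,[.57,.02,-.3]);p=r.x;print(p.round(4),r.fun.round(1));np.save("p.npy",p)
def inbox(X): a,s=np.cos(p[2]),np.sin(p[2]);v=X[:2]-p[:2];return np.array([a*v[0]+s*v[1],-s*v[0]+a*v[1]])
for n,uv,z in[("barL",c(103,145),.076),("barR",c(97,482),.076),("plate",c(287,331),.096),("FL",c(48,35),.05),("FR",c(42,535),.05),("lidfrontL",c(365,40),.054)]: print(n,inbox(ray(w,uv,z)).round(4))
# finger tips seen: pixel -> with z of TCP
for uv in[(257,262),(378,262),(236,307),(400,307)]: print(inbox(ray(w,uv,.2386)).round(4),inbox(np.array([.4799,.0518])).round(4))
print("start target",box(p,[[-.047,.025,.09]]))
E
```

```text
[ 0.5748  0.0211 -0.3089] [ 0.8 -1.3  1.2  1.6 -0.4 -0.4 -1.2  1.2 -1.  -0.9  0.8 -0.3 -0.7 -0.3]
barL [-0.0736  0.0546]
barR [-0.0729 -0.0537]
plate [-0.0193  0.0027]
FL [-0.0897  0.0859]
FR [-0.0904 -0.0851]
lidfrontL [0.0079 0.0844]
[-0.129  -0.0077] [-0.0997  0.0004]
[-0.066  -0.0075] [-0.0997  0.0004]
[-0.1419 -0.0351] [-0.0997  0.0004]
[-0.0525 -0.0349] [-0.0997  0.0004]
start target [[0.53761246 0.05916408 0.09      ]]
```

```bash
python3 go.py .537 .0573 .1 -.3089
```

```text
turn [-0.0009  0.0002  0.0015] shift [0.0747 0.1775 0.4616]
pos [0.4799 0.0518 0.2386] toolx [ 0.299  0.954 -0.001] tooly [ 0.954 -0.299 -0.003] F [-0.37 -0.31 -0.81] open 0.0429 t 1.7 q [-0.05 -0.31  1.89  0.    1.57  0.26]
```

Request:
carry_out:
  rows:
    - [-0.001,0,0.0015,0.075,0.1775,0.03,0]
    - [-0.001,0,0.0015,0.075,0.1775,0.15,0]
    - [-0.001,0,0.0015,0.075,0.1775,0.27,0]
    - [-0.001,0,0.0015,0.075,0.1775,0.38,0]
    - [-0.001,0,0.0015,0.075,0.1775,0.44,0]

```text
t: 2.2
tool_pos: [0.5349, 0.0594, 0.1048]
tool_rot: [-2.533, -1.858, 0.002]
contact_force: [0.1, -0.4, -0.9]
opening: 0.0427
grip_force: 0.0
```

Request:
carry_out:
  rows:
    - [0,0,0,0,0,0.01,0]
    - [0,0,0,0,0,0.02,0]
    - [0,0,0,0,0,0.02,0]

```text
t: 2.5
tool_pos: [0.5383, 0.0585, 0.1034]
tool_rot: [2.531, 1.854, 0.006]
contact_force: [-0.8, -0.0, -0.4]
opening: 0.0427
grip_force: 0.0
```

```bash
python3 go.py .537 .0573 .08 -.3089; python3 - <<'E'
from station import *
import cv2,pickle
w=get_image("wrist");pickle.dump(w,open("d2.pkl","wb"))
cv2.imwrite("pics/w2.png",w["img"])
E
```

```text
turn [ 0.0018 -0.0002  0.0009] shift [-0.0052 -0.0032  0.078 ]
pos [0.5383 0.0585 0.1034] toolx [0.301 0.953 0.001] tooly [ 0.953 -0.301  0.006] F [-0.75 -0.03 -0.37] open 0.0427 t 2.5 q [-0.03 -0.06  1.91 -0.    1.29  0.28]
```

View pics/w2.png

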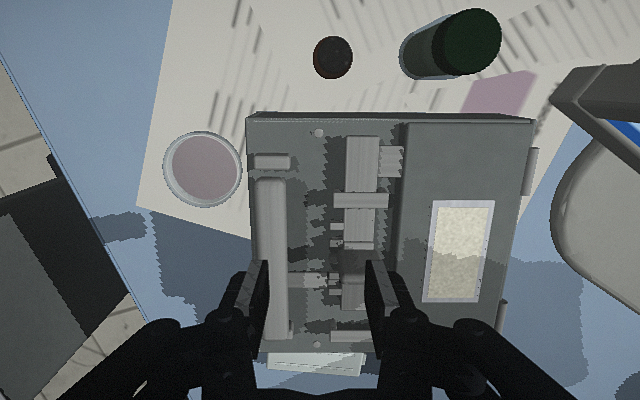

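The fingers sit either side of the catch and bolt. The left tip at (257,262) is over the catch bar at column ~270, and the right tip at (378,262) hides the finger plate. I'll check this against the projected model.

```bash
python3 - <<'E'
from h import *
w=pickle.load(open("d2.pkl","rb"));p=np.load("p.npy")
for n,X in dict(plateL=(-.034,.003,.096),plateR=(-.006,.003,.096),barL=(-.074,.055,.078),barR=(-.074,-.055,.078),FL=(-.089,.087,.05),FR=(-.089,-.087,.05)).items(): print(n,proj(w,box(p,[X])).round(1))
# tip hypotheses: tool offset +-26 in y, +-11 in x
for s in(-1,1):
  for dy in(.0215,.031):
    for dz in(0,.005,.01,.015): print(s,dy,dz,[proj(w,box(p,[(-.0466+s*dy,.0235+e,.1034+dz)])).round(0).tolist() for e in(.011,-.011)])
E
```

```text
plateL [[339.7 279.5]]
plateR [[389.9 279.5]]
barL [[268.  180.9]]
barR [[274.9 343.2]]
FL [[246.6 117.6]]
FR [[260.4 352.7]]
-1 0.0215 0 [[[275.0, 233.0]], [[277.0, 271.0]]]
-1 0.0215 0.005 [[[274.0, 237.0]], [[276.0, 276.0]]]
-1 0.0215 0.01 [[[273.0, 241.0]], [[275.0, 281.0]]]
-1 0.0215 0.015 [[[272.0, 245.0]], [[274.0, 286.0]]]
-1 0.031 0 [[[256.0, 233.0]], [[259.0, 271.0]]]
-1 0.031 0.005 [[[255.0, 237.0]], [[257.0, 276.0]]]
-1 0.031 0.01 [[[253.0, 241.0]], [[256.0, 281.0]]]
-1 0.031 0.015 [[[252.0, 245.0]], [[254.0, 286.0]]]
1 0.0215 0 [[[360.0, 233.0]], [[358.0, 271.0]]]
1 0.0215 0.005 [[[361.0, 237.0]], [[359.0, 276.0]]]
1 0.0215 0.01 [[[362.0, 241.0]], [[360.0, 281.0]]]
1 0.0215 0.015 [[[363.0, 245.0]], [[361.0, 286.0]]]
1 0.031 0 [[[378.0, 233.0]], [[376.0, 271.0]]]
1 0.031 0.005 [[[380.0, 237.0]], [[377.0, 276.0]]]
1 0.031 0.01 [[[382.0, 241.0]], [[379.0, 281.0]]]
1 0.031 0.015 [[[384.0, 245.0]], [[381.0, 286.0]]]
```

```bash
python3 - <<'E'
import cv2,pickle
w=pickle.load(open("d2.pkl","rb"))
a=w["img"][160:360,220:420]; cv2.imwrite("pics/w2c.png",cv2.resize(cv2.convertScaleAbs(a,alpha=1.6,beta=15),None,fx=3,fy=3,interpolation=cv2.INTER_CUBIC))
E
```

```text
(no output)
```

View pics/w2c.png

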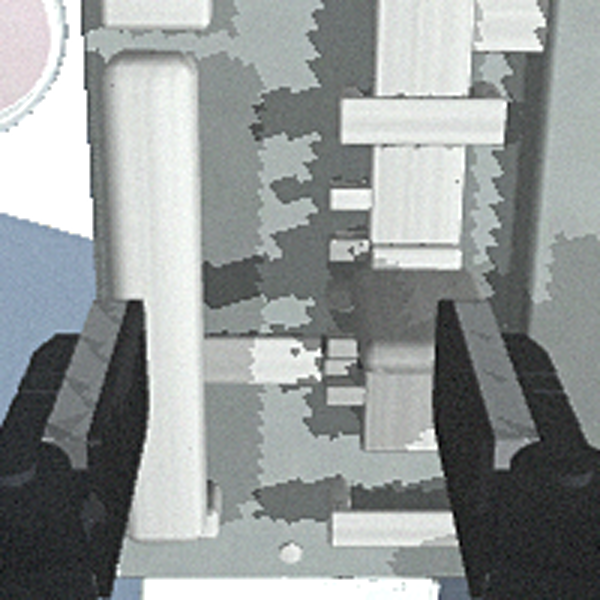

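The crop shows the plate's left face at (355–475, 270–370), and the tips' front edges at row 300. That doesn't quite fit my tip model, so I'll check the tips in the scene camera before going lower.

```bash
python3 - <<'E'
from station import *
from h import *
import cv2
s=get_image("scene");pickle.dump(s,open("d3.pkl","wb"));p=np.load("p.npy")
a=cv2.resize(cv2.convertScaleAbs(s["img"][140:260,230:370],alpha=1.4,beta=15),None,fx=5,fy=5,interpolation=cv2.INTER_CUBIC)
cv2.imwrite("pics/s3.png",a)
pt=lambda X:((proj(s,box(p,[X]))[0]-[230,140])*5).round(0).tolist()
for sg in(-1,1):
  for e in(.011,-.011): print(sg,e,[pt((-.0461+sg*.026,.0245+e,.1034+d)) for d in(0,.01,.03)])
print("plate",pt((-.034,.003,.096)),pt((-.006,.003,.096)),"bar",pt((-.074,.055,.078)))
E
```

```text
-1 0.011 [[356.0, 294.0], [355.0, 270.0], [354.0, 222.0]]
-1 -0.011 [[409.0, 281.0], [408.0, 257.0], [407.0, 209.0]]
1 0.011 [[298.0, 239.0], [297.0, 216.0], [295.0, 170.0]]
1 -0.011 [[349.0, 227.0], [348.0, 204.0], [346.0, 158.0]]
plate [388.0, 251.0] [357.0, 224.0] bar [313.0, 368.0]
```

View pics/s3.png

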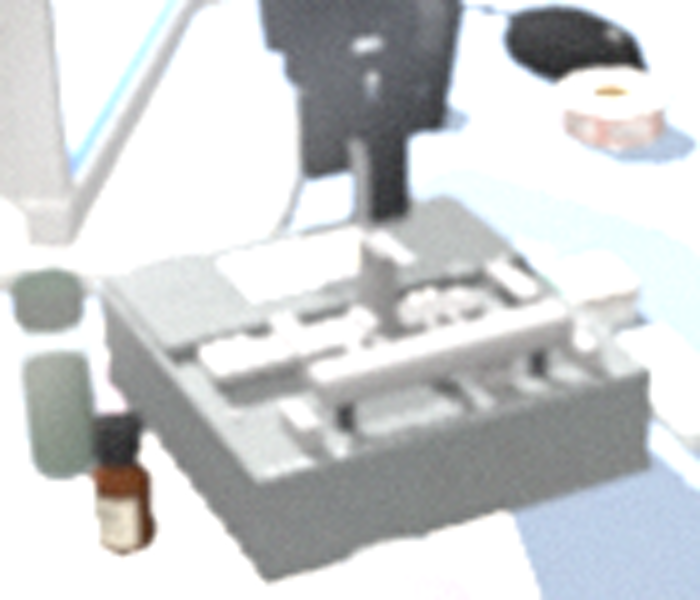

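The scene view puts the tips at rows 222/212 (A) and about 178 (B). That means they sit about 30 mm above the reported TCP, and their lateral position is as planned. I'll go down and feel for the catch.

Request:
carry_out:
  rows:
    - [0,0,0,0,0,0.05,0]
    - [0,0,0,0,0,0.1,0]
    - [0,0,0,0,0,0.15,0]
    - [0,0,0,0,0,0.15,0]
    - [0,0,0,0,0,0.15,0]

```text
t: 3.1
tool_pos: [0.5369, 0.058, 0.0556]
tool_rot: [2.534, 1.855, -0.0]
contact_force: [0.7, 0.4, -0.1]
opening: 0.0424
grip_force: 0.0
```

Request:
carry_out:
  rows:
    - [0,0,0,0,0,0.007,0]
    - [0,0,0,0,0,0.014,0]
    - [0,0,0,0,0,0.02,0]
    - [0,0,0,0,0,0.02,0]
    - [0,0,0,0,0,0.02,0]

```text
t: 3.6
tool_pos: [0.5379, 0.058, 0.0511]
tool_rot: [2.533, 1.854, 0.003]
contact_force: [0.4, -0.2, 0.3]
opening: 0.0427
grip_force: 0.3
```

Request:
carry_out:
  rows:
    - [0,0,0,0,0,0.007,0]
    - [0,0,0,0,0,0.007,0]
    - [0,0,0,0,0,0.007,0]

```text
t: 3.9
tool_pos: [0.538, 0.058, 0.0491]
tool_rot: [2.533, 1.854, 0.003]
contact_force: [-1.0, 0.8, 2.7]
opening: 0.0426
grip_force: 1.5
```

Request:
carry_out:
  rows:
    - [0,0,0,0,0,0.007,0]
    - [0,0,0,0,0,0.007,0]
    - [0,0,0,0,0,0.007,0]

```text
t: 4.2
tool_pos: [0.538, 0.058, 0.0468]
tool_rot: [2.533, 1.854, 0.004]
contact_force: [-0.4, 1.5, 3.9]
opening: 0.0428
grip_force: 1.8
```

Request:
carry_out:
  rows:
    - [0,0,0,0,0,0.007,0]
    - [0,0,0,0,0,0.007,0]
    - [0,0,0,0,0,0.007,0]

```text
t: 4.5
tool_pos: [0.538, 0.058, 0.0447]
tool_rot: [2.533, 1.854, 0.003]
contact_force: [-0.1, 0.6, 5.0]
opening: 0.0425
grip_force: 2.0
```

Request:
carry_out:
  rows:
    - [0,0,0,0,0,0.007,0]
    - [0,0,0,0,0,0.007,0]
    - [0,0,0,0,0,0.007,0]

```text
t: 4.8
tool_pos: [0.538, 0.058, 0.0426]
tool_rot: [2.533, 1.854, 0.003]
contact_force: [1.2, 0.7, 4.5]
opening: 0.0427
grip_force: 2.3
```

Contact came at about 0.0505 m, so the catch is down about 8 mm. I'll press it 1.5 mm further.

Request:
carry_out:
  rows:
    - [0,0,0,0,0,0.005,0]
    - [0,0,0,0,0,0.005,0]
    - [0,0,0,0,0,0.005,0]

```text
t: 5.1
tool_pos: [0.538, 0.058, 0.0411]
tool_rot: [2.533, 1.854, 0.003]
contact_force: [-0.8, 1.2, 5.9]
opening: 0.0426
grip_force: 2.5
```

```bash
python3 go.py .538 .058 .041 -.3089; python3 -c "
from h import *
from station import get_obs
p=np.load('p.npy');v=np.array(get_obs()['tool_pos'][:2])-p[:2];a,s=np.cos(p[2]),np.sin(p[2]);print(a*v[0]+s*v[1],-s*v[0]+a*v[1])"
```

```text
turn [ 0.0011 -0.0001  0.0006] shift [0.     0.     0.0004]
pos [0.538  0.058  0.0411] toolx [0.302 0.953 0.   ] tooly [ 0.953 -0.302  0.003] F [-0.77  1.22  5.95] open 0.0426 t 5.1 q [-0.03  0.01  1.94 -0.    1.18  0.28]
-0.04628925695117485 0.02400710710680932
```

Request:
carry_out:
  rows:
    - [0,0,0,-0.01,0,0,0]
    - [0,0,0,-0.02,0,0,0]
    - [0,0,0,-0.03,0,0,0]
    - [0,0,0,-0.04,0,0,0]
    - [0,0,0,-0.04,0,0,0]

```text
t: 5.6
tool_pos: [0.5344, 0.0468, 0.0412]
tool_rot: [2.534, 1.854, 0.005]
contact_force: [1.4, 4.0, 5.4]
opening: 0.0425
grip_force: 3.2
```

Request:
carry_out:
  rows:
    - [0,0,0,-0.01,0,0,0]
    - [0,0,0,-0.02,0,0,0]
    - [0,0,0,-0.03,0,0,0]
    - [0,0,0,-0.04,0,0,0]
    - [0,0,0,-0.04,0,0,0]

```text
t: 6.1
tool_pos: [0.5307, 0.0354, 0.0412]
tool_rot: [2.534, 1.854, 0.005]
contact_force: [1.0, 4.1, 5.4]
opening: 0.0423
grip_force: 3.2
```

Request:
carry_out:
  rows:
    - [0,0,0,-0.01,0,0,0]
    - [0,0,0,-0.02,0,0,0]
    - [0,0,0,-0.03,0,0,0]
    - [0,0,0,-0.04,0,0,0]
    - [0,0,0,-0.04,0,0,0]

```text
t: 6.6
tool_pos: [0.527, 0.0237, 0.0412]
tool_rot: [2.534, 1.854, 0.004]
contact_force: [1.1, 3.4, 5.0]
opening: 0.0428
grip_force: 2.8
```

Request:
carry_out:
  rows:
    - [0,0,0,-0.01,0,0,0]
    - [0,0,0,-0.018,0,0,0]
    - [0,0,0,-0.018,0,0,0]

```text
t: 6.9
tool_pos: [0.5253, 0.0185, 0.0412]
tool_rot: [2.534, 1.854, 0.004]
contact_force: [0.4, 3.4, 4.9]
opening: 0.0426
grip_force: 2.8
```

Request:
carry_out:
  rows:
    - [0,0,0,-0.005,0,0,0]
    - [0,0,0,-0.008,0,0,0]
    - [0,0,0,-0.008,0,0,0]

```text
t: 7.2
tool_pos: [0.5246, 0.0164, 0.0411]
tool_rot: [2.534, 1.854, 0.004]
contact_force: [0.8, 3.7, 6.1]
opening: 0.0425
grip_force: 2.8
```

Request:
carry_out:
  rows:
    - [0,0,0,-0.005,0,0,0]
    - [0,0,0,-0.005,0,0,0]
    - [0,0,0,-0.005,0,0,0]

```text
t: 7.5
tool_pos: [0.5243, 0.0155, 0.0412]
tool_rot: [2.534, 1.855, 0.006]
contact_force: [2.0, 5.6, 5.2]
opening: 0.0426
grip_force: 4.3
```

Request:
carry_out:
  rows:
    - [0,0,0,-0.005,0,0,0]
    - [0,0,0,-0.005,0,0,0]
    - [0,0,0,-0.005,0,0,0]

```text
t: 7.8
tool_pos: [0.5243, 0.0155, 0.0412]
tool_rot: [2.535, 1.856, 0.01]
contact_force: [3.5, 9.7, 4.1]
opening: 0.0426
grip_force: 6.7
```

The tool has stopped moving and the force has jumped to about 10 N, so the bolt is at its stop. I'll back the finger off the plate and then lift.

Request:
carry_out:
  rows:
    - [0,0,0,0.01,0,0,0]
    - [0,0,0,0.017,0,0,0]
    - [0,0,0,0.017,0,-0.02,0]
    - [0,0,0,0.017,0,-0.05,0]
    - [0,0,0,0.017,0,-0.08,0]

```text
t: 8.3
tool_pos: [0.5242, 0.0183, 0.0647]
tool_rot: [2.535, 1.855, 0.001]
contact_force: [0.8, -0.4, -0.3]
opening: 0.0425
grip_force: 0.0
```

Request:
carry_out:
  rows:
    - [0,0,0,0,0,-0.1,0]
    - [0,0,0,0,0,-0.2,0]
    - [0,0,0,0,0,-0.3,0]
    - [0,0,0,0,-0.15,-0.4,0]
    - [0,0,0,0,-0.3,-0.4,0]

```text
t: 8.8
tool_pos: [0.4405, 0.0455, 0.1892]
tool_rot: [2.531, 1.85, 0.01]
contact_force: [0.0, 1.0, 1.6]
opening: 0.0423
grip_force: 0.0
```

Request:
carry_out:
  rows:
    - [0,0,0,0,0,0,0]
    - [0,0,0,0,0,0,0]
    - [0,0,0,0,0,0,0]
    - [0,0,0,0,0,0,0]
    - [0,0,0,0,0,0,0]

```text
t: 9.3
tool_pos: [0.4395, 0.0453, 0.1843]
tool_rot: [2.534, 1.854, 0.001]
contact_force: [0.4, -0.7, 0.6]
opening: 0.0425
grip_force: 0.0
```

```bash
python3 - <<'E'
from station import *
import cv2,numpy as np
s=get_image("scene")["img"];w=get_image("wrist")["img"]
f=lambda a,k:cv2.resize(cv2.convertScaleAbs(a,alpha=1.4,beta=10),None,fx=k,fy=k,interpolation=cv2.INTER_CUBIC)
a=f(s[160:260,230:390],5)[:,:780]
cv2.imwrite("pics/s4.png",a); print(get_obs()["contact_force"])
E
```

```text
[-0.73808143 -0.40601324 -0.31062229]
```

View pics/s4.png

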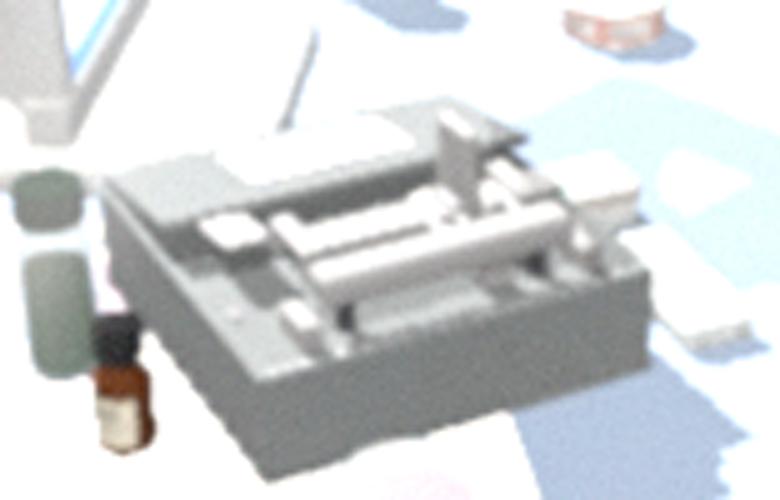

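The lid has lifted, with a dark gap under its front edge. The plate is far right at (460,150), and the catch bar is back at its original height, with its left end at (313,270). The bystanders are unmoved.

```bash
python3 -c "
from station import *
print(finish_job())"
```

```text
the job is handed in; nothing more can be done
None
```

The job is handed in, with no verdict shown; in the last picture the bolt is fully right, the catch is up, the lid has lifted and the bystanders in view are where they stood.

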